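Open the label printer's sprung lid

ROBOT

A 7-joint arm with a two-finger parallel gripper is mounted at the origin on the work surface. World frame = base frame: x ahead of the robot, y to its left, z up, the work surface at z = 0. Lengths are in mm, angles in degrees, forces in N, time in s.
With the tool pointing down it reaches from about 425 to 875 mm from the base axis. Payload 9.9 kg.
Tool frame: the origin (TCP) lies midway between the tips of the shut fingers; the grasp point (between the pads) lies 19 mm behind it; z points along the fingers, y is the line along which they close (so a half turn about z gives the same grasp; the last joint's range is limited). The gripper opens to 85 mm and grips with 20 to 120 N. Pads are 22 mm wide; open, the fingers measure 114 mm over their backs; the gripper's body (76 mm by 85 mm) begins 54 mm behind the grasp point. The pads swing forward as they close: fully open they stand 13 mm farther back than shut.
Start: joints at [-76.708, 32.985, 1.427, 82.34, -0.859, 64.687, -3.237], TCP at [209.632, 641.626, 231.289] pointing down, gripper open.
Joint ranges: [-157.87, 157.87], [-19.46, 123.44], [-87.15, 90], [11.01, 140.99], [-62.26, 242.26], [9.8, 113.94], [-161.44, 161.44]. Speed limits (degrees/s): [127.2, 127.2, 172.46, 172.46, 180, 180, 180].

INTERFACE

Orientations are given as a 3x3 rotation matrix whose columns are the frame's x, y, z axes.
In Python, from bench import * gives the robot as it stands.
- The arm moves only by the tool apply_moves, never from a script. Its argument "targets" is a list of rows, each a list of 6 numbers: the shift along the world's x, y, z in cm, then the turn, a rotation vector about the world's x, y, z in degrees. A call has 1 to 5 rows; each row is the pose to reach, as a shift and turn from the pose commanded when the call began; what a row does not reach only later rows make up. A row lasts 1/10 s, in which the tool goes at most 50 mm and 8.59 degrees, less where a joint would pass 70% of its speed; a pose out of reach is approached as far as the arm can. A call with a gripper value outside its range is refused whole. "jaw" is the closure, from 0 (fully open) to 1 (shut), set as the call begins (left out, the last holds). The fingers move at their own pace and stop on an object; the grip force is fixed at half the most. Time passes only in rows, so rows that repeat a pose let the fingers close. It gives the time, the measured TCP pose, the force, the opening and the grip force at its end, in the units of the state.
- read_state(): the state, without advancing time (a new reading comes with each control period).
- capture(name): name is "scene" or "top"; returns a dict with "image" (420x560x3 uint8, red, green, blue), "mtx" (3x3 intrinsics, pixels), "dist" ([k1, k2, p1, p2, k3] as OpenCV has them; the pictures are not rectified), "R" (3x3) and "t" (3): a world point X has camera coordinates R X + t. Camera axes: x right, y down, z forward; pixel columns grow to the right and rows downward; lengths in mm; the calibration is good to about 2 mm. A picture is of the moment at which its call begins. There is no depth.
- hand_in(): hands the job in; it is judged then, once.
The state is a dict: "clock": time; "q": joint angles; "qd": joint speeds; "joint_efforts": joint torques, N m; "eef_pos": TCP position; "tcp_rot": TCP orientation; "force": force on the tool from outside, world axes, zero at the start; "wrist_torque": the same for the moment, N m; "opening": opening from 0.0 (shut) to 1.0 (fully open); "grasp_force": force on a finger pad.
Only numpy, scipy, OpenCV 4.12 (cv2) and the standard library are available. Lean on these libraries where they do the work, as an engineer would, in place of code of your own. Each camera call takes 0.05 s, during which the arm holds its last target. There are 200 camera calls.

TASK

The garment-label printer needs a new roll: press its blue release tab down with a fingertip so that the dark lid springs up, then push the lid over by its front edge until it is fully open against its stop, where it stays. Do not press the grey feed button, and leave the cone of thread, the pen tub, the spare roll and the red cap where they stand.

Things in the scene. Friction and masses are not known exactly. Their poses are not given: they have to be found in the camera images.
- printer: Label printer, off-white base, dark lid, 220 deep (x) x 140 wide (y) x 126 mm high closed, fixed to the table. Origin: centre of its underside; front faces its own -x, +y is left looking along +x. Before the lid a level deck, 54 mm high, x -112 to -53 mm, carries the blue tab (y = -35) and the feed button (y = +45). Under the lid an open well: rim 85 mm high, old roll inside up to 88 mm.
- tab_pad (a point): Point to press on the blue release tab: on the ribbed top of its pad, 14 mm behind the pad's front end, mid-way across, 76 mm above the table at rest. Pad 42 (x) x 34 (y) x 7 mm thick, 15 mm clear of the deck. The point lies 86 mm in front of the printer's origin, 32 mm in front of the closed lid's edge.
- tab (a joint): Angle of the release tab, a rocker about a line parallel to the printer's y, 36 mm behind and 12 mm below point tab_pad. 0 at rest, 0.28 rad fully down (pad point 10 mm lower). Pressing at the point takes 1 N to start, about 2.7 N where the hook lets the lid go (0.15 rad, 5 to 6 mm down), 4 N fully down; it springs back by itself.
- lid (a joint): Lid angle about its rear hinge: 0 closed and latched; about 0.37 rad (edge 137 mm above the table) where the springs leave it within 1 s of release; 1.57 edge above the hinge; 1.75 fully open at the stop. Stiff hinge (friction 0.08 N m, lid 0.2 kg): from about 0.9 rad on it stays where it is left, below 0.7 it sinks back to about 0.37. Pushing at the edge takes 1 to 3 N.
- lid_edge (a point): Middle of the front face of the lip along the lid's free front edge; the lip is 112 mm long (y), 6 mm high, 5 mm proud of the lid. It moves with the lid on a circle of 149 mm radius about the hinge; 83 mm above the table closed, 237 mm fully open. Once the lid has sprung up, the space in front of and under the lip is free.
- lid_hinge (a point): Middle of the lid's hinge line, along the printer's y at its rear, 95 mm behind the printer's origin, 90 mm above the table; it does not move. As the lid opens the edge goes up and then back over the hinge, away from the tab.
- feed_top (a point): Centre of the top of the grey feed button, 15 mm across, on the left of the deck, 59 mm above the table; not to be pressed.
- feed (a joint): How far the feed button is pressed: 0 at rest, 0.003 m fully down (4 N).
- cone: Orange cone of thread standing upright, 76 mm across at the foot, 172 mm high. Origin: centre of its foot.
- tub: Clear round tub with pens standing in it, 116 mm across the rim, 60 mm high, pens up to 185 mm high. Origin: centre of its underside.
- roll: Spare roll of white labels lying flat, 90 mm across, 57 mm high. Origin: centre of its underside.
- cap: Red screw cap standing on the table, 38 mm across, 32 mm high. Origin: centre of its underside.

How it is judged (in metres and radians):
On the way, in this order (a step that is already met when the one before it is completed fails the run):
1. the release tab is pressed down (value of joint tab above 0.12 rad).
2. the lid has sprung up (value of joint lid above 0.28 rad), for 0.2 s.
3. the lid has been pushed fully open (value of joint lid above 1.65 rad), for 0.1 s.
At the end, for the whole second after the job is handed in: The lid rests fully open (at least 1.65 of 1.75 rad), the tab has sprung back, the feed button is up, and cone, tub, spare roll and cap are within 30 mm of where they stood (value of joint lid above 1.65 rad and velocity of joint lid below 0.05 rad/s and value of joint tab below 0.05 rad and value of joint feed below 0.001 m and distance of each of cone, tub, roll, cap from where it was at the start of the episode below 0.03 m); the robot touches nothing.
It fails at once if the feed button is pressed (1.5 mm or more) (value of joint feed above 0.0015 m).
It fails at once if the cone of thread is moved or lifted by 30 mm (distance of cone from where it was at the start of the episode above 0.03 m).
It fails at once if the pen tub is moved or lifted by 30 mm (distance of tub from where it was at the start of the episode above 0.03 m).
It fails at once if the spare roll is moved or lifted by 30 mm (distance of roll from where it was at the start of the episode above 0.03 m).
It fails at once if the red cap is moved or lifted by 30 mm (distance of cap from where it was at the start of the episode above 0.03 m).
It also fails if it takes over 45 s, if anything falls off the work surface, if the arm or the gripper's body presses on something with over 40 N, if the wrist force passes 120 N, or if a joint passes its speed limit or range.

## Working session

There is one attempt and no reset: what is moved stays moved. The work goes in short steps, Python scripts to look and compute and a tool call to move; the robot and the scene stay as the last step left them, time stands still between calls to the robot, and variables do not carry over. Pictures are saved under pics/ and viewed, at most 10 in all, crops included, and the job is handed in when it is done.

Besides the shell and the picture viewer there is one more tool, called after "Request:" by a JSON object that holds its "op" and its "data", one argument or row to a line. apply_moves: Moves the arm, as the interface text tells. Its arguments: {"type":"object","properties":{"targets":{"type":"array"},"jaw":{"type":"number"}},"required":["targets"]}

```bash
mkdir -p pics; python3 - <<'E'
from bench import *
import cv2,numpy as np,pickle
d={n:capture(n) for n in("scene","top")}
pickle.dump(d,open("c.pkl","wb"))
im=np.hstack([cv2.cvtColor(d[n]["image"],cv2.COLOR_RGB2BGR) for n in d])
for n in d: cv2.imwrite(f"pics/{n}0.png",cv2.cvtColor(d[n]["image"],cv2.COLOR_RGB2BGR)); print(n,d[n]["mtx"],d[n]["dist"],d[n]["R"],d[n]["t"])
s=read_state();print(s["clock"],s["eef_pos"],s["tcp_rot"],s["force"])
E
```

```text
scene [[415.58451669   0.         276.94351396]
 [  0.         415.58451669 209.76550049]
 [  0.           0.           1.        ]] [-0.10979574  0.          0.          0.          0.        ] [[-0.20394351  0.97896171 -0.00640433]
 [ 0.58150275  0.11587443 -0.80525007]
 [-0.78756688 -0.16794966 -0.59290076]] [  96.89799953 -265.0578481  1308.20203535]
top [[405.12517003   0.         276.6751334 ]
 [  0.         405.12517003 213.92332208]
 [  0.           0.           1.        ]] [0.02507819 0.         0.         0.         0.        ] [[ 0.01998839 -0.99944758 -0.02655195]
 [-0.99700949 -0.01794268 -0.07516737]
 [ 0.07464943  0.02797502 -0.99681737]] [ 21.79679818 524.20166147 831.4563254 ]
0.1 [209.53288104 641.20876672 230.51722331] [[-9.50559144e-01  3.10543367e-01 -3.62872619e-04]
 [ 3.10543555e-01  9.50557956e-01 -1.50773555e-03]
 [-1.23285820e-04 -1.54587957e-03 -9.99998798e-01]] [-0.77968208 -0.40070899  0.11641499]
```

View pics/scene0.png

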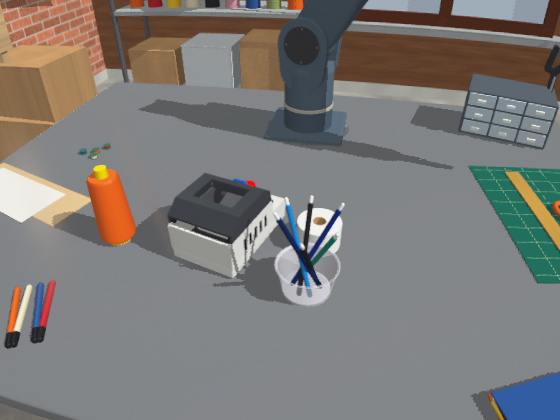

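View pics/top0.png

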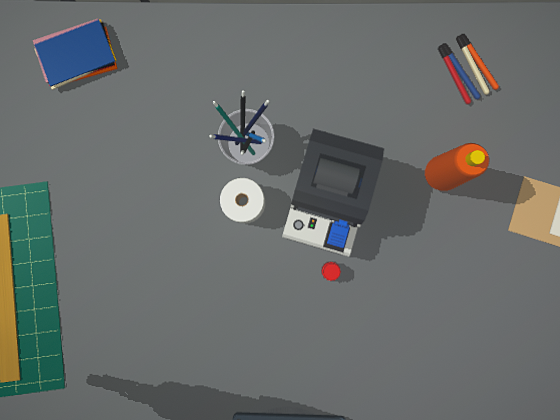

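The top view shows the printer with its lid at about (337,175), the blue tab at (339,234), the feed button at (298,225), the red cap at (331,271), the roll at (242,200), the tub at (245,137) and the cone at (450,168). The scene view agrees. Next I'll measure the tab, button and cap.

```bash
cat > h.py <<'E'
import cv2,numpy as np,pickle
def ray(c,px,z):
    u=cv2.undistortPoints(np.array([[px]],float),c["mtx"],c["dist"])[0,0]
    R,t=np.array(c["R"]),np.array(c["t"]); o=-R.T@t; v=R.T@np.array([u[0],u[1],1]); return o+v*(z-o[2])/v[2]
def proj(c,P):
    return cv2.projectPoints(np.array(P,float).reshape(-1,3),cv2.Rodrigues(np.array(c["R"]))[0],np.array(c["t"],float),c["mtx"],c["dist"])[0][:,0]
E
python3 - <<'E'
from h import *
d=pickle.load(open("c.pkl","rb"));c=d["top"];im=c["image"]
hsv=cv2.cvtColor(im,cv2.COLOR_RGB2HSV)
def blob(lo,hi,box):
    m=cv2.inRange(hsv,lo,hi);k=np.zeros_like(m);x0,y0,x1,y1=box;k[y0:y1,x0:x1]=m[y0:y1,x0:x1]
    cs=cv2.findContours(k,cv2.RETR_EXTERNAL,cv2.CHAIN_APPROX_NONE)[0];return max(cs,key=cv2.contourArea)
b=blob((105,120,60),(130,255,255),(310,205,370,260));r=cv2.minAreaRect(b);print("tab",r)
for p in cv2.boxPoints(r): print(p,ray(c,p,76).round(1))
red=blob((0,150,80),(8,255,255),(310,250,350,290));r=cv2.minAreaRect(red);print("cap",r,ray(c,r[0],32))
w=blob((0,0,170),(180,60,255),(275,195,370,262));r=cv2.minAreaRect(w);print("deck",r)
for p in cv2.boxPoints(r): print(p,ray(c,p,54).round(1))
print("feed",ray(c,(298,225),59))
print("roll",ray(c,(242,200),57),"tubrim",ray(c,(245,137),60))
dk=cv2.inRange(cv2.cvtColor(im,cv2.COLOR_RGB2GRAY)[110:225,285:390],36,70)
x=cv2.cvtColor(im[90:290,270:410],cv2.COLOR_RGB2BGR);cv2.imwrite("pics/crop.png",cv2.resize(x,None,fx=3,fy=3,interpolation=cv2.INTER_CUBIC)[:600])
E
```

```text
tab ((338.42694091796875, 232.5630340576172), (17.932140350341797, 26.978504180908203), 15.5241117477417)
[326.17764 243.16045] [464.2 -67.3  76. ]
[333.3983  217.16618] [515.1 -80.8  76. ]
[350.67624 221.96562] [ 506.4 -114.4   76. ]
[343.4556  247.95988] [ 455.6 -100.8   76. ]
cap ((330.60003662109375, 270.70001220703125), (17.8885440826416, 17.441329956054688), 63.43495178222656) [408.56843402 -81.01267258  32.        ]
deck ((319.38555908203125, 231.88491821289062), (70.15449523925781, 29.041057586669922), 16.557069778442383)
[281.62482 235.8074 ] [477.3  20.   54. ]
[289.90063 207.97049] [533.7   4.3  54. ]
[357.1463  227.96243] [ 495.9 -130.7   54. ]
[348.87048 255.79935] [ 440.2 -114.6   54. ]
feed [499.34979867 -12.40575644  59.        ]
roll [547.8572175  101.32034306  57.        ] tubrim [676.41333701  98.20512086  60.        ]
```

View pics/crop.png

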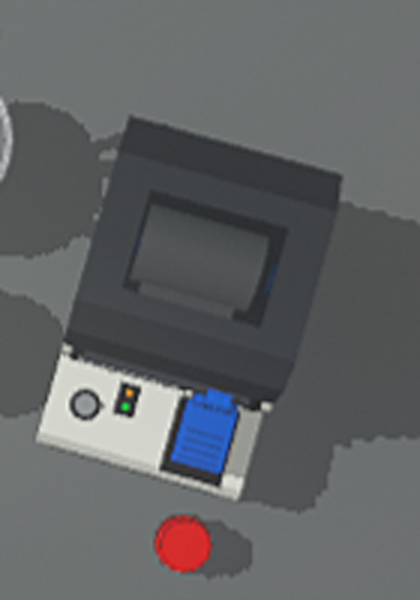

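Request:
{"op": "apply_moves", "data": {
  "targets": [
    [2.8,-4.1,0,0,0,0],
    [5.6,-8.2,0,0,0,1],
    [8.4,-12.3,0,0,0,2],
    [11.2,-16.4,0,0,0,2.7],
    [14,-20.5,0,0,0,2.7]
  ],
  "jaw": 1
}}

```text
clock: 0.6
eef_pos: [350.4, 434.7, 231.1]
tcp_rot: [[-0.964, 0.265, -0.0], [0.265, 0.964, -0.0], [0.0, -0.0, -1.0]]
force: [1.3, -0.2, 0.7]
opening: 0.146
grasp_force: 0.0
```

Request:
{"op": "apply_moves", "data": {
  "targets": [
    [2.3,-4.1,0,0,0,0],
    [4.6,-8.2,0,0,0,0],
    [6.9,-12.3,0,0,0,0],
    [9.2,-16.4,0,0,0,0],
    [10,-21,0,0,0,0]
  ]
}}

```text
clock: 1.1
eef_pos: [451.3, 224.9, 231.1]
tcp_rot: [[-0.964, 0.266, 0.001], [0.266, 0.964, 0.0], [-0.001, 0.0, -1.0]]
force: [1.3, -0.4, 0.3]
opening: -0.001
grasp_force: 0.0
```

Request:
{"op": "apply_moves", "data": {
  "targets": [
    [0.3,-4.9,0,0,0,0],
    [0.6,-9.8,0,0,0,0],
    [0.9,-14.7,0,0,0,0],
    [1.2,-19.6,0,0,0,0],
    [1.5,-24,0,0,0,0]
  ]
}}

```text
clock: 1.6
eef_pos: [464.2, -15.8, 231.3]
tcp_rot: [[-0.964, 0.266, -0.0], [0.266, 0.964, -0.0], [0.0, -0.0, -1.0]]
force: [0.6, 0.2, -0.1]
opening: 0.001
grasp_force: 0.0
```

```bash
python3 - <<'E'
from bench import *
s=read_state();print(s["clock"],s["eef_pos"],s["tcp_rot"],s["force"],s["q"],s["opening"])
E
```

```text
1.6 [464.15077637 -15.80408708 231.29733171] [[-9.63932075e-01  2.66148356e-01 -8.32010288e-05]
 [ 2.66148368e-01  9.63932052e-01 -2.14528102e-04]
 [ 2.31038369e-05 -2.28934336e-04 -9.99999974e-01]] [ 0.5565475   0.22636806 -0.14951418] [-11.5644622   15.37897714   9.93364798 113.08483641  -3.32161529
  51.80807834  74.64041285] 0.0006256429397389324
```

Request:
{"op": "apply_moves", "data": {
  "targets": [
    [0.1,-4,0,-2,-7.2,0],
    [0.3,-7.1,-2,-4,-14.4,0],
    [0.3,-7.1,-6,-5.3,-19.3,0],
    [0.3,-7.1,-10,-5.3,-19.3,0],
    [0.3,-7.1,-12,-5.3,-19.3,0]
  ]
}}

```text
clock: 2.1
eef_pos: [463.2, -100.9, 153.3]
tcp_rot: [[-0.911, 0.282, 0.3], [0.251, 0.958, -0.139], [-0.326, -0.051, -0.944]]
force: [-0.5, -1.3, 0.5]
opening: -0.001
grasp_force: 0.0
```

```bash
python3 - <<'E'
from bench import *
from h import *
s=read_state();print(s["clock"],s["eef_pos"],s["force"],s["q"])
c=[capture(n) for n in("top","scene")]
im=np.hstack([cv2.resize(c[0]["image"][110:310,250:430],None,fx=2.2,fy=2.2),cv2.resize(c[1]["image"][90:290,140:320],None,fx=2.2,fy=2.2)])
cv2.imwrite("pics/p1.png",cv2.cvtColor(im,cv2.COLOR_RGB2BGR))
E
```

```text
2.1 [ 463.2149714  -100.92629798  153.32129186] [-0.5124145  -1.33362878  0.50275995] [ -2.21772174  15.71002454   3.62624812 134.22787568  28.63985021
  13.99782762  48.30662363]
```

View pics/p1.png

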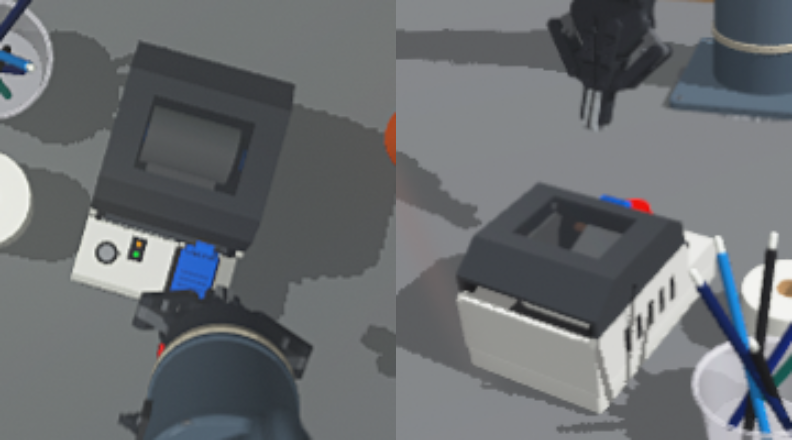

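The gripper is in front of and above the tab. The tab is at about (195,268) in the left crop. The 20° tilt puts the arm at its reach limit, so I'm easing it back to about 9°.

Request:
{"op": "apply_moves", "data": {
  "targets": [
    [0,0,0,1.4,5,0],
    [0,0,0,2.9,10.6,0],
    [0,0,0,2.9,10.6,0],
    [0,0,0,2.9,10.6,0]
  ]
}}

```text
clock: 2.6
eef_pos: [464.8, -101.2, 154.5]
tcp_rot: [[-0.954, 0.274, 0.123], [0.264, 0.96, -0.089], [-0.143, -0.052, -0.988]]
force: [-0.1, -0.6, -0.2]
opening: 0.0
grasp_force: 0.0
```

```bash
python3 - <<'E'
from bench import *
s=read_state();print(s["clock"],s["eef_pos"],s["force"],s["q"])
E
```

```text
2.6 [ 464.76813711 -101.22303853  154.4628108 ] [-0.11009532 -0.56012861 -0.20886787] [ 10.46169532  18.6839456   -9.71036263 124.06472146  15.61860998
  31.17313933  62.79289524]
```

Request:
{"op": "apply_moves", "data": {
  "targets": [
    [0.1,0.8,-1.5,1.5,-0.4,0],
    [0.2,1.5,-3,2.9,-0.8,0],
    [0.2,1.5,-4.5,2.9,-0.8,0],
    [0.2,1.5,-6,2.9,-0.8,0],
    [0.2,1.5,-6.3,2.9,-0.8,0]
  ]
}}

```text
clock: 3.1
eef_pos: [464.8, -85.7, 90.3]
tcp_rot: [[-0.953, 0.273, 0.134], [0.27, 0.962, -0.04], [-0.14, -0.002, -0.99]]
force: [-0.9, 0.6, -0.2]
opening: 0.002
grasp_force: 0.0
```

```bash
python3 - <<'E'
from bench import *
from h import *
s=read_state();print(s["clock"],s["eef_pos"],s["force"],s["q"])
c=[capture(n) for n in("top","scene")]
im=np.hstack([cv2.resize(c[0]["image"][110:310,250:430],None,fx=2.2,fy=2.2),cv2.resize(c[1]["image"][90:290,140:320],None,fx=2.2,fy=2.2)])
cv2.imwrite("pics/p2.png",cv2.cvtColor(im,cv2.COLOR_RGB2BGR))
E
```

```text
3.1 [464.75616323 -85.73878774  90.34083908] [-0.86660326  0.60511938 -0.15717929] [  9.45301079  24.93920047  -8.38546428 128.75263585  16.77828755
  19.50293125  60.77853607]
```

View pics/p2.png

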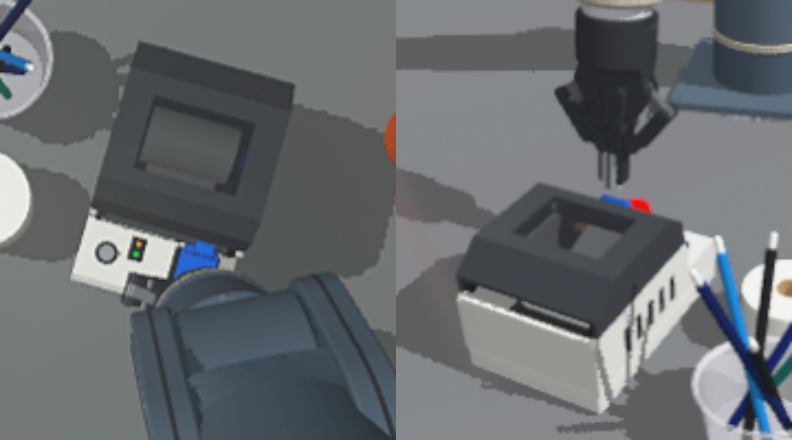

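The tip is just above the front half of the pad and well clear of the feed button. Pressing now.

Request:
{"op": "apply_moves", "data": {
  "targets": [
    [0.6,-0.2,-0.8,0,0,0],
    [0.6,-0.2,-1.4,0,0,0],
    [0.6,-0.2,-1.8,0,0,0],
    [0.6,-0.2,-2.1,0,0,0],
    [0.6,-0.2,-2.3,0,0,0]
  ]
}}

```text
clock: 3.7
eef_pos: [472.2, -88.1, 68.1]
tcp_rot: [[-0.952, 0.273, 0.135], [0.27, 0.962, -0.04], [-0.141, -0.001, -0.99]]
force: [-1.6, 2.0, 4.5]
opening: -0.0
grasp_force: 2.3
```

Request:
{"op": "apply_moves", "data": {
  "targets": [
    [0,0,0,0,0,0],
    [0,0,0,0,0,0],
    [0,0,0.8,0,0,0],
    [0,0,1.8,0,0,0],
    [-0.5,0.1,3,0,0,0]
  ]
}}

```text
clock: 4.2
eef_pos: [467.7, -87.5, 99.1]
tcp_rot: [[-0.952, 0.274, 0.136], [0.271, 0.962, -0.04], [-0.141, -0.001, -0.99]]
force: [0.9, -0.3, 0.6]
opening: 0.0
grasp_force: 0.0
```

```bash
python3 - <<'E'
from bench import *
from h import *
s=read_state();print(s["clock"],s["eef_pos"],s["force"],s["q"])
c=[capture(n) for n in("top","scene")]
im=np.hstack([cv2.resize(c[0]["image"][110:310,250:430],None,fx=2.2,fy=2.2),cv2.resize(c[1]["image"][90:290,140:320],None,fx=2.2,fy=2.2)])
cv2.imwrite("pics/p3.png",cv2.cvtColor(im,cv2.COLOR_RGB2BGR))
E
```

```text
4.2 [467.72251028 -87.47249949  99.13628906] [ 0.93330132 -0.28074007  0.58338547] [ 10.44485193  24.15800366  -9.40296385 127.85381544  16.36142878
  21.15197781  61.31036342]
```

View pics/p3.png

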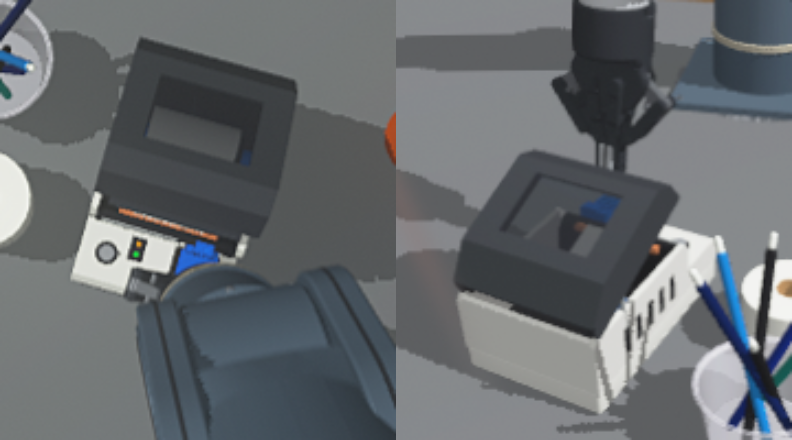

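The lid has sprung up; in the right crop its edge is near (690,190), and the tab is back up. Next I'll tilt the tool more and place the tip in front of and under the middle of the lip.

Request:
{"op": "apply_moves", "data": {
  "targets": [
    [0.5,1.6,1,-1.5,-5.3,0],
    [1.5,3.1,2,-3,-10.5,0],
    [2.6,3.1,2,-4.3,-15.4,0],
    [2.6,3.1,2,-4.3,-15.4,0]
  ]
}}

```text
clock: 4.7
eef_pos: [478.4, -75.2, 113.4]
tcp_rot: [[-0.911, 0.286, 0.297], [0.259, 0.957, -0.128], [-0.321, -0.039, -0.946]]
force: [-0.4, -0.6, 0.2]
opening: 0.001
grasp_force: 0.0
```

```bash
python3 - <<'E'
from bench import *
from h import *
s=read_state();print(s["clock"],s["eef_pos"],s["force"],s["q"])
c=[capture(n) for n in("top","scene")]
im=np.hstack([cv2.resize(c[0]["image"][110:310,250:430],None,fx=2.2,fy=2.2),cv2.resize(c[1]["image"][90:290,140:320],None,fx=2.2,fy=2.2)])
cv2.imwrite("pics/p4.png",cv2.cvtColor(im,cv2.COLOR_RGB2BGR))
E
```

```text
4.7 [478.38798264 -75.15873735 113.39832234] [-0.36494368 -0.58131637  0.21905443] [  0.82423944  21.24205048  -4.75006257 135.11370459  56.67414958
  12.04843799  15.78536648]
```

View pics/p4.png

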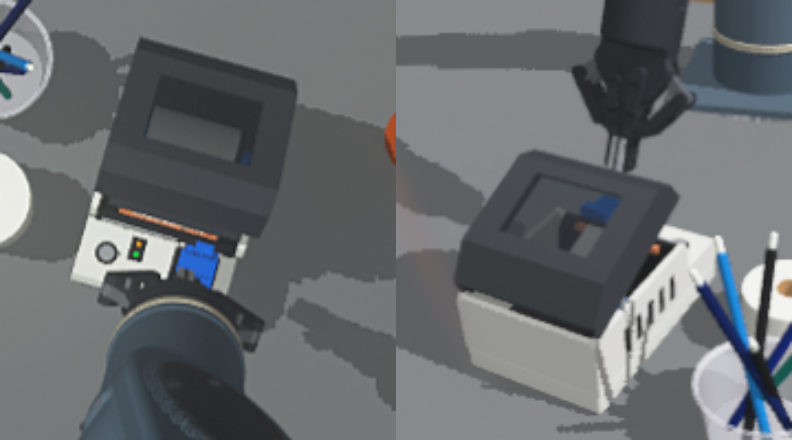

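The tool sits in front of the lip at about 19° of tilt, with the tip near (615,165) in the right crop and the lid still up. I'll keep this tilt and close in on the lip.

Request:
{"op": "apply_moves", "data": {
  "targets": [
    [0.8,0.4,0.2,0,0,0],
    [1.6,0.8,0.4,0,0,0],
    [2.3,1.1,0.5,0,0,0],
    [2.3,1.1,0.5,0,0,0]
  ]
}}

```text
clock: 5.2
eef_pos: [502.8, -63.9, 118.4]
tcp_rot: [[-0.911, 0.287, 0.297], [0.26, 0.957, -0.126], [-0.32, -0.038, -0.947]]
force: [0.1, 1.5, 0.2]
opening: -0.002
grasp_force: 0.0
```

```bash
python3 - <<'E'
from bench import *
from h import *
s=read_state();print(s["clock"],s["force"],s["q"])
O=np.array([565.7,-76.8]);e=np.array([.964,-.266])
p0=s["eef_pos"]
t=np.radians(19);n=np.array([np.cos(t),np.sin(t)]);a=np.array([np.sin(t),-np.cos(t)])
for th in [.37,.5,.65,.8,.95,1.1,1.25,1.4,1.55,1.7,1.75,1.8]:
    f=th-.047;P=np.array([95-149*np.cos(f),90+149*np.sin(f)])-11*n+15*a
    w=np.r_[O+P[0]*e-5*np.array([.266,.964]),P[1]];print(th,P.round(),w.round(),((w-p0)/10).round(1))
E
```

```text
5.2 [0.1498142  1.54739996 0.20425213] [  2.57043436  22.05308939  -8.98661941 131.51853602  51.46194718
  15.62944816  19.80054431]
0.37 [-52. 120.] [514. -68. 120.] [ 1.2 -0.4  0.1]
0.5 [-44. 137.] [521. -70. 137.] [ 1.9 -0.6  1.9]
0.65 [-33. 157.] [532. -73. 157.] [ 2.9 -0.9  3.8]
0.8 [-19. 174.] [546. -77. 174.] [ 4.3 -1.3  5.6]
0.95 [ -3. 189.] [562. -81. 189.] [ 5.9 -1.7  7.1]
1.1 [ 16. 202.] [580. -86. 202.] [ 7.7 -2.2  8.3]
1.25 [ 36. 211.] [599. -91. 211.] [ 9.6 -2.7  9.3]
1.4 [ 57. 218.] [620. -97. 218.] [11.7 -3.3  9.9]
1.55 [ 79. 221.] [ 641. -103.  221.] [13.8 -3.9 10.3]
1.7 [102. 221.] [ 662. -109.  221.] [16.  -4.5 10.2]
1.75 [109. 220.] [ 670. -111.  220.] [16.7 -4.7 10.2]
1.8 [116. 219.] [ 677. -113.  219.] [17.4 -4.9 10. ]
```

Request:
{"op": "apply_moves", "data": {
  "targets": [
    [1.2,-0.4,0.1,0,0,0],
    [1.7,-0.5,0.9,0,0,0],
    [2.2,-0.6,1.9,0,0,0],
    [2.7,-0.7,2.9,0,0,0],
    [3.2,-0.9,3.8,0,0,0]
  ]
}}

```text
clock: 5.7
eef_pos: [531.7, -73.8, 155.6]
tcp_rot: [[-0.912, 0.287, 0.292], [0.26, 0.957, -0.128], [-0.316, -0.04, -0.948]]
force: [-3.9, 1.9, 1.1]
opening: -0.002
grasp_force: 1.9
```

```bash
python3 - <<'E'
from bench import *
from h import *
s=read_state();print(s["clock"],s["force"],s["q"])
c=[capture(n) for n in("top","scene")]
im=np.hstack([cv2.resize(c[0]["image"][110:310,250:430],None,fx=2.2,fy=2.2),cv2.resize(c[1]["image"][90:290,140:320],None,fx=2.2,fy=2.2)])
cv2.imwrite("pics/p5.png",cv2.cvtColor(im,cv2.COLOR_RGB2BGR))
E
```

```text
5.7 [-3.87446239  1.88557646  1.08801123] [ 11.68580927  20.54914985 -18.89231984 124.6612108   39.92592779
  24.33319126  33.45602972]
```

View pics/p5.png

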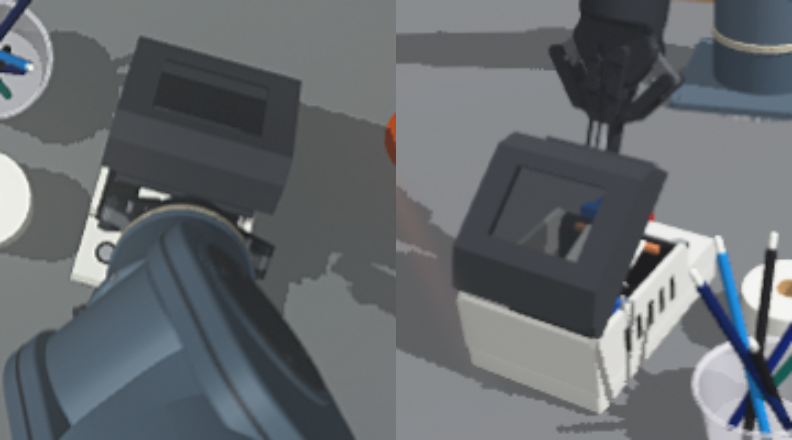

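The lid is rising with the finger, and the force is about 4 N. I'll keep following the arc.

Request:
{"op": "apply_moves", "data": {
  "targets": [
    [0.7,-0.2,0.9,0,0,0],
    [1.5,-0.4,1.8,0,0,0],
    [2.3,-0.7,2.6,0,0,0],
    [3.2,-0.9,3.3,0,0,0],
    [4.1,-1.1,3.9,0,0,0]
  ]
}}

```text
clock: 6.3
eef_pos: [574.1, -84.9, 194.8]
tcp_rot: [[-0.912, 0.287, 0.294], [0.26, 0.957, -0.128], [-0.318, -0.04, -0.947]]
force: [-2.3, -0.6, 0.3]
opening: -0.004
grasp_force: 0.8
```

Request:
{"op": "apply_moves", "data": {
  "targets": [
    [1.0,-0.3,0.6,0,0,0],
    [2,-0.5,1.1,0,0,0],
    [3.1,-0.8,1.5,0,0,0],
    [4.2,-1.1,1.9,0,0,0],
    [5.3,-1.4,2.2,0,0,0]
  ]
}}

```text
clock: 6.8
eef_pos: [627.7, -98.8, 216.6]
tcp_rot: [[-0.911, 0.287, 0.295], [0.26, 0.957, -0.127], [-0.319, -0.039, -0.947]]
force: [-0.4, 0.7, -1.1]
opening: -0.002
grasp_force: 0.6
```

```bash
python3 - <<'E'
from bench import *
from h import *
s=read_state();print(s["clock"],s["force"],s["q"])
c=[capture(n) for n in("top","scene")]
im=np.hstack([cv2.resize(c[0]["image"][80:280,250:430],None,fx=2.2,fy=2.2),cv2.resize(c[1]["image"][90:290,140:320],None,fx=2.2,fy=2.2)])
cv2.imwrite("pics/p6.png",cv2.cvtColor(im,cv2.COLOR_RGB2BGR))
E
```

```text
6.8 [-0.3860545   0.6619582  -1.05630029] [ 18.48948809  23.55126813 -25.18262095 107.18542006  30.31421303
  37.97516998  48.31150615]
```

View pics/p6.png

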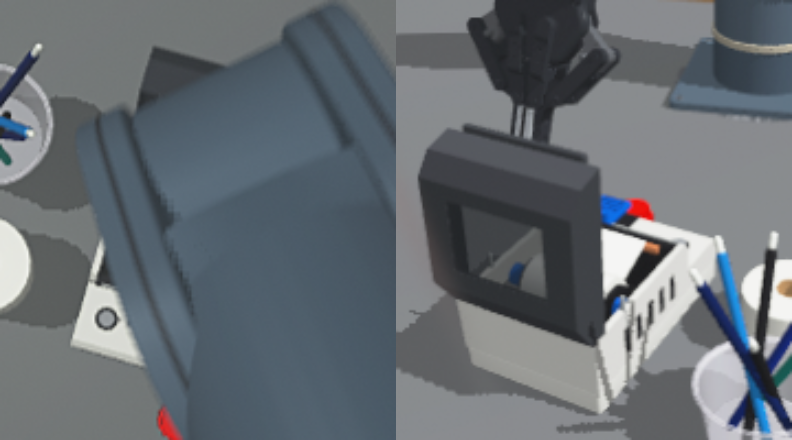

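The lid is nearly upright. Now the last part of the push, to the stop.

Request:
{"op": "apply_moves", "data": {
  "targets": [
    [1,-0.3,0.2,0,0,0],
    [2,-0.6,0.3,0,0,0],
    [2.9,-0.8,0.3,0,0,0],
    [3.6,-1,0.3,0,0,0],
    [4.0,-1.1,0.3,0,0,0]
  ]
}}

```text
clock: 7.4
eef_pos: [664.4, -108.8, 219.1]
tcp_rot: [[-0.913, 0.287, 0.288], [0.261, 0.957, -0.128], [-0.313, -0.041, -0.949]]
force: [-32.9, 9.5, 13.8]
opening: -0.003
grasp_force: 19.9
```

Request:
{"op": "apply_moves", "data": {
  "targets": [
    [0.3,-0.1,0,0,0,0],
    [0.5,-0.15,0,0,0,0],
    [0.5,-0.15,0,0,0,0]
  ]
}}

```text
clock: 7.7
eef_pos: [665.1, -108.9, 216.3]
tcp_rot: [[-0.916, 0.286, 0.28], [0.26, 0.957, -0.127], [-0.305, -0.043, -0.951]]
force: [-32.2, 9.5, 9.1]
opening: 0.0
grasp_force: 15.1
```

The force rose to about 33 N, so the lid is on its stop. Backing away.

Request:
{"op": "apply_moves", "data": {
  "targets": [
    [-1.2,0.3,0,0,0,0],
    [-3,0.8,0,0,0,0],
    [-6,1.7,0,0,0,0],
    [-9,2.5,1,0,0,0],
    [-12,3.3,2,0,0,0]
  ]
}}

```text
clock: 8.2
eef_pos: [551.9, -77.6, 240.2]
tcp_rot: [[-0.911, 0.287, 0.296], [0.26, 0.957, -0.127], [-0.319, -0.039, -0.947]]
force: [0.7, 0.2, 0.4]
opening: 0.006
grasp_force: 0.0
```

Request:
{"op": "apply_moves", "data": {
  "targets": [
    [-1,4,2,0,0,0],
    [-2,8,3,0,0,0],
    [-3,12,3,0,0,0],
    [-3,16,3,0,0,0],
    [-3,20,3,0,0,0]
  ]
}}

```text
clock: 8.7
eef_pos: [522.8, 123.7, 271.0]
tcp_rot: [[-0.91, 0.287, 0.297], [0.26, 0.957, -0.127], [-0.321, -0.038, -0.946]]
force: [1.2, 0.0, 0.3]
opening: -0.003
grasp_force: 0.0
```

```bash
python3 - <<'E'
from bench import *
from h import *
s=read_state();print(s["clock"],s["eef_pos"],s["force"])
c=[capture(n) for n in("top","scene")]
im=np.hstack([cv2.resize(c[0]["image"][80:320,210:500],(480,400)),cv2.resize(c[1]["image"][90:320,80:350],(320,273)).repeat(1,0) if 0 else cv2.resize(c[1]["image"][90:310,140:316],(320,400))])
cv2.imwrite("pics/p7.png",cv2.cvtColor(im,cv2.COLOR_RGB2BGR))
E
```

```text
8.7 [522.8066798  123.68907974 270.99411497] [1.17844699 0.03418831 0.34198979]
```

View pics/p7.png

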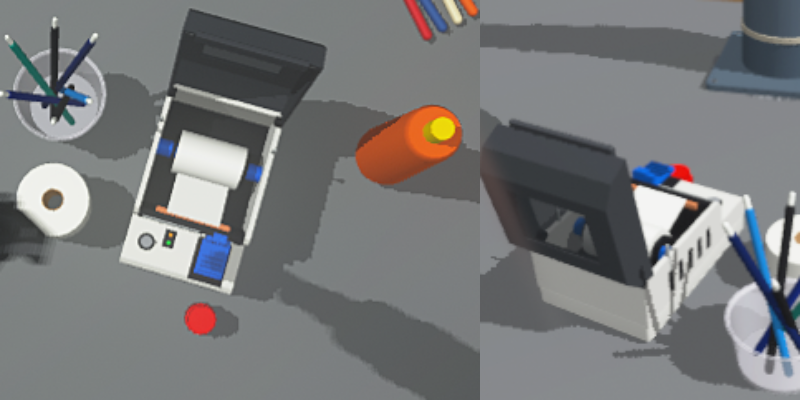

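The lid is open, the tab is back up, and everything else is standing where it was. I'll check the angle from the lip's position in the image, near (562,138) in the crop, before handing in.

```bash
python3 - <<'E'
from bench import *
from h import *
c=capture("scene")
O=np.array([565.7,-76.8]);e=np.array([.964,-.266]);l=np.array([.266,.964])
for th in (1.5,1.6,1.65,1.7,1.75):
    f=th-.047;x=95-149*np.cos(f);z=90+149*np.sin(f)
    print(th,proj(c,[np.r_[O+x*e+y*l,z] for y in(56,-56)]).round(1).tolist())
print("lip ends seen", [(613-480)*.55+140,155*.55+90],[(512-480)*.55+140,122*.55+90])
E
```

```text
1.5 [[226.1, 159.0], [170.9, 144.8]]
1.6 [[220.9, 162.7], [165.2, 148.0]]
1.65 [[218.2, 164.9], [162.3, 150.0]]
1.7 [[215.6, 167.3], [159.4, 152.1]]
1.75 [[212.9, 170.0], [156.5, 154.5]]
lip ends seen [213.15, 175.25] [157.6, 157.10000000000002]
```

The lip ends match about 1.75 rad, so the lid is on its stop.

```bash
python3 -c "
from bench import *
print(hand_in())"
```

```text
the job is handed in; nothing more can be done
None
```

I pressed the release tab, the lid sprang up, and I pushed it fully open to about 1.75 rad on its stop. The arm is clear, the feed button wasn't pressed, the other objects look undisturbed in the last picture, and the job is handed in (no verdict was returned).

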